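# Take a flower stamp off its drying bar

### The job

On the drying stand that carries the teal flower stamp, slide the red stop collar off the free end of the bar and set it down in the white tray. Then slide the flower stamp off the same bar and set it down in the tray too. Set both down rather than dropping them; they may lie or stand any way up in the tray.

Things in the scene. Friction and masses are not known exactly. Their poses are not given: they have to be found in the camera images.
- stand: Fixed wooden drying stand with a horizontal steel bar, 10 mm in diameter, along its own x axis; origin on the table under the middle of the bar. The bar's axis is 100 mm above the origin; its free end is at x = -75 mm (facing roughly towards the robot) and it is held at x = +75 mm by a post 16 mm (x) by 32 mm (y) that reaches 115 mm high. The base board is 190 (x) by 80 (y) by 15 mm. A second, like stand with a yellow collar and a grey round ring is not part of the job.
- collar: Red eight-sided stop collar, loose on the bar between the flower stamp and the free end: 40 mm across its flats (a flat on each of its +y and -y sides, each about 16 mm high), 24 mm long along the bar, hole 24 mm across, about 40 g. Origin at its centre, x along its hole. It hangs on the bar with its centre 7 mm below the bar's axis, near x = -25 mm of the stand, and slides lightly. Handle it from above with one finger on each side of the bar.
- stamp: Teal rigid flower-shaped ring stamp with magenta petals on both faces: eight round petals, 60 mm across from petal tip to petal tip (a petal on each of its +y and -y sides), 20 mm thick along the bar, hole 28 mm across (so the collar cannot pass through and blocks its way), about 60 g. Origin at its centre, x along its hole. It hangs on the bar with its centre 9 mm below the bar's axis, near x = +25 mm of the stand, and slides lightly.
- tray: Fixed white open tray, 220 mm (x) by 170 mm (y) outside, 25 mm high, walls and floor 5 mm thick; origin at the centre of its underside. Both parts fit side by side along its x.
Things that resemble listed ones, but are neither listed nor needed, are in the scene too. Of the things that look like the collar, the largest one is meant.

How it is judged:
By the outcome, as a careful person would: the job done as asked, in the order asked, and still so for the second after the job is handed in, with the robot touching nothing.
It also fails if it takes over 69 s, if anything falls off the work surface, if the arm or the gripper's body presses on something with over 40 N, if the wrist force passes 120 N, or if a joint passes its speed limit or range.

### The arm

A 6-joint arm with a two-finger parallel gripper is mounted at the origin on the work surface. World frame = base frame: x ahead of the robot, y to its left, z up, the work surface at z = 0. Lengths are in mm, angles in rad, forces in N, time in s.
With the tool pointing down it reaches from about 350 to 875 mm from the base axis. Payload 4.2 kg.
Tool frame: the origin (TCP) lies midway between the tips of the shut fingers; the grasp point (between the pads) lies 19 mm behind it; z points along the fingers, y is the direction in which the jaws open and shut (so a half turn about z gives the same grasp; the last joint's range is limited). The gripper opens to 85 mm and grips with 20 to 120 N. Pads are 22 mm wide; open, the fingers measure 114 mm over their backs; the gripper's body (76 mm by 85 mm) begins 54 mm behind the grasp point. The pads swing forward as they close: fully open they stand 13 mm farther back than shut.
Start: joints at [-0.963, 0.385, 0.008, 0, -1.194, -0.259], TCP at [213.621, -587.337, 231.312] pointing down, gripper open.
Joint ranges: [-3.14, 3.14], [-1.21, 2.06], [-1.07, 1.41], [-3.16, 2.05], [-2.99, -0.16], [-3.1, 3.1]. Speed limits (rad/s): [2.79, 2.79, 3.14, 3.14, 3.14, 3.14].

### API

Orientations are given as a unit quaternion [x, y, z, w].
In Python, from bench import arm, eyes, nets gives the robot as it stands.
- The arm moves only by the tool jog_arm, never from a script. Its argument "rows" is a list of rows, each a list of 3 entries, a list of its own where there are three numbers: the shift along the tool's x, y, z in cm, then the turn, a rotation vector about the tool's x, y, z in degrees, then the finger opening in cm, from 0 to 8.54. In form: [[[x, y, z], [ax, ay, az], jaw], ...]. A call has 1 to 10 rows; each row shifts and turns the commanded pose from where the row before left it, along the tool's axes as they then stand; what a row does not reach is not made up. A row lasts 1/8 s, in which the tool goes at most 62.5 mm and 10.7 degrees, less where a joint would pass 70% of its speed; a pose out of reach is approached as far as the arm can. A call with a gripper value outside its range is refused whole. The fingers move at their own pace and stop on an object; the grip force is fixed at half the most. Time passes only in rows, so rows that do not move let the fingers close. It gives the time, the measured TCP pose, the force and the opening at its end, in the units of the state.
- arm.read_state(): the state, without advancing time (a new reading comes with each control period).
- eyes.get_image(name): name is "scene" or "top" or "wrist"; returns the picture (480x640x3 uint8, red, green, blue); there is no depth.
- eyes.camera_model(name): a dict with "K" (3x3 intrinsics, pixels), "k1" (the pictures are not rectified: a ray, as slopes to the right and down, at radius r is drawn at 1 + k1 r^2 times it, then the intrinsics apply), "rvec" (rotation vector, rad) and "tvec" (3), from world to camera coordinates, as OpenCV has them. Camera axes: x right, y down, z forward; pixel columns grow to the right and rows downward; lengths in mm; the calibration is good to about 2 mm. A picture is of the moment at which its call begins: read the wrist's pose just before it. camera_model takes no time and is no camera call; for the wrist camera it gives the pose at the moment of the call.
- arm.job_done(): hands the job in, once; it reports no verdict.
Trained networks look in the newest picture that a camera, given by its name, has taken for a name from the list of things; names that differ only in an ending like _2 or _b are one class to them, and where a whole thing is asked for, a point or a joint stands for the part that bears it (a point fixed in the world has none). Each returns a list of dicts, best first, with "conf" (0 to 1); they miss things now and then, are a little off and sometimes report something else, mostly with a low value. They report only what shows in the picture. A call takes as long as a camera call. They do not tell look-alikes from the thing itself.
- nets.boxes_of(camera, name): "position" ([column, row] as shares, 0 to 1, of the picture: columns of its width, rows of its height, amid what is visible of it).
The state is a dict: "clock": time; "joints": joint angles; "joint_vel": joint speeds; "joint_efforts": joint torques, N m; "position": TCP position; "ee_rot": TCP orientation; "contact_force": force on the tool from outside, world axes, zero at the start; "wrist_torque": the same for the moment, N m; "gripper_width": finger opening in mm.
Only numpy, scipy, OpenCV 4.12 (cv2) and the standard library are available. Lean on these libraries where they do the work, as an engineer would, in place of code of your own. Each camera call takes 0.05 s, during which the arm holds its last target.

## Working session

There is one attempt and no reset: what is moved stays moved. The work goes in short steps, Python scripts to look and compute and a tool call to move; the robot and the scene stay as the last step left them, time stands still between calls to the robot, and variables do not carry over. Pictures are saved under pics/ and viewed, and the job is handed in when it is done.

Besides the shell and the picture viewer there is one more tool, called after ">>>" in YAML: its name, and indented under it one key for each argument. jog_arm: Moves the arm, as the interface text tells. Its arguments: {"type":"object","properties":{"rows":{"type":"array","items":{"type":"array"}}},"required":["rows"]}

```bash
mkdir -p pics; ls
python3 - <<'E'
from bench import arm, eyes, nets
import cv2,numpy as np
for n in ["scene","top"]:
    im=eyes.get_image(n); cv2.imwrite(f"pics/{n}0.png",im[:,:,::-1])
    m=eyes.camera_model(n); print(n,np.round(m["K"],1).tolist(),m["k1"],m["rvec"],m["tvec"])
    for o in ["collar","stamp","stand","tray"]:
        print(o,[(round(d["conf"],2),np.round(np.array(d["position"])*[640,480]).tolist()) for d in nets.boxes_of(n,o)])
print(arm.read_state())
E
```

```text
pics
scene [[492.2, 0.0, 327.6], [0.0, 492.2, 236.8], [0.0, 0.0, 1.0]] 0.008147812461443828 [ 1.40672055  2.06815139 -0.95883149] [ 158.94964161 -267.88374005 1237.05780808]
collar [(0.71, [523.0, 329.0]), (0.56, [447.0, 280.0])]
stamp [(0.63, [447.0, 306.0])]
stand [(0.92, [436.0, 352.0])]
tray [(0.89, [293.0, 295.0])]
top [[452.8, 0.0, 322.6], [0.0, 452.8, 235.3], [0.0, 0.0, 1.0]] 0.030768319508781377 [ 2.20657651 -2.1933045   0.05187331] [ 36.59983655 515.62229535 806.79780582]
collar [(0.77, [217.0, 274.0]), (0.76, [197.0, 200.0]), (0.67, [136.0, 216.0])]
stamp [(0.67, [193.0, 172.0])]
stand [(0.56, [208.0, 190.0])]
tray [(0.77, [340.0, 194.0])]
{'clock': 0.5, 'joints': array([-9.63414011e-01,  3.84752633e-01,  7.87307680e-03, -5.79416104e-06,
       -1.19398882e+00, -2.58616011e-01]), 'joint_vel': array([-0.0005101 , -0.00091112, -0.0002753 ,  0.00052836, -0.00111196,
       -0.00061924]), 'joint_efforts': array([ 2.38737666e-04, -3.91689456e+01,  1.88444495e+01,  4.18702617e+00,
       -7.09833748e-04,  6.56301722e-06]), 'position': array([ 213.61083726, -587.33506814,  231.26885554]), 'ee_rot': array([-1.73499628e-01,  9.84833934e-01,  3.38300172e-05, -1.26704516e-05]), 'contact_force': array([-0.20607745,  0.03508445, -0.45469242]), 'wrist_torque': array([0.055108  , 0.02828386, 0.06567739]), 'gripper_width': 85.22784128993035}
```

View pics/scene0.png

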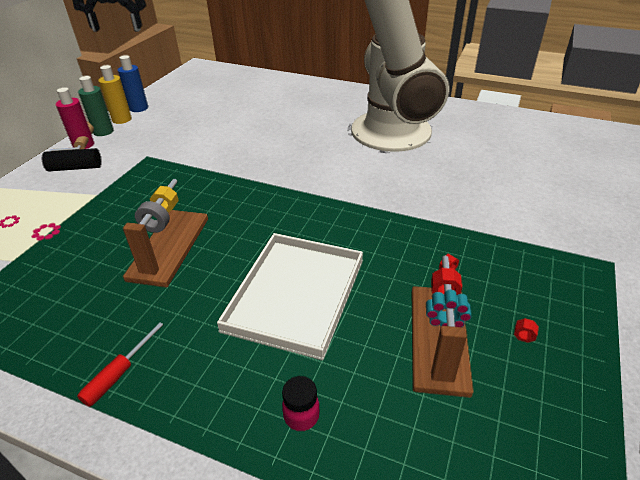

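View pics/top0.png

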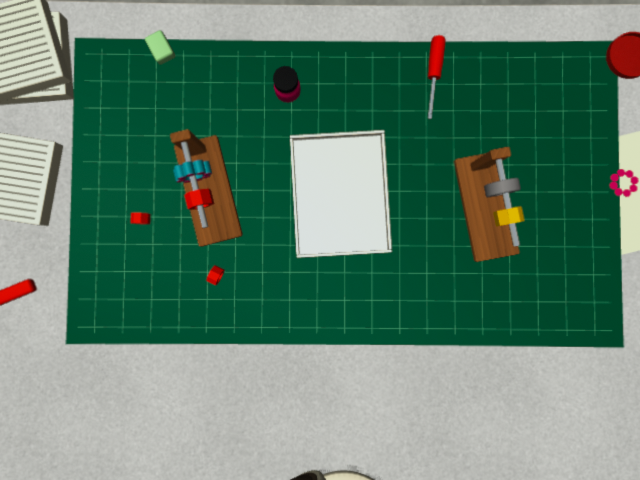

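The pictures show a red collar on the teal stamp's bar at top (198,199), with two smaller loose look-alikes on the mat at top (140,217) and (215,274). The tray is at top (340,194). I'll enlarge crops to confirm which collar is meant and to measure.

```bash
cat > h.py <<'E'
import numpy as np,cv2
from bench import arm,eyes,nets
from scipy.spatial.transform import Rotation as R
def ray(m,uv):
    K=np.array(m["K"]);p=np.array([(uv[0]-K[0,2])/K[0,0],(uv[1]-K[1,2])/K[1,1]]);q=p.copy()
    for _ in range(10): q=p/(1+m["k1"]*(q@q))
    Rm=cv2.Rodrigues(np.array(m["rvec"],float))[0];t=np.array(m["tvec"],float).ravel()
    return -Rm.T@t, Rm.T@np.array([q[0],q[1],1])
def atz(m,uv,z):
    c,d=ray(m,uv);return c+d*(z-c[2])/d[2]
def proj(m,P):
    Rm=cv2.Rodrigues(np.array(m["rvec"],float))[0];t=np.array(m["tvec"],float).ravel()
    c=np.atleast_2d(P)@Rm.T+t;q=c[:,:2]/c[:,2:];q=q*(1+m["k1"]*(q**2).sum(1,keepdims=True))
    K=np.array(m["K"]);return q*[K[0,0],K[1,1]]+[K[0,2],K[1,2]]
E
python3 - <<'E'
import cv2
a=cv2.imread("pics/top0.png")[115:295,120:260];b=cv2.imread("pics/scene0.png")[245:405,400:560]
cv2.imwrite("pics/c1.png",cv2.resize(a[:140],None,fx=5,fy=5)[:600] if 0 else cv2.resize(a[:150,:140],None,fx=4,fy=4))
cv2.imwrite("pics/c2.png",cv2.resize(b,None,fx=3.75,fy=3.75))
from h import *
m=eyes.camera_model("top")
for n,uv,z in [("freeend",(205,227),100),("postbar",(185,143),100),("collar",(198,198),100),("stamp",(192,171),100),("b1",(217,137),15),("b2",(242,236),15),("b3",(200,245),15)]+[("tray",p,25) for p in [(290,135),(384,131),(392,252),(297,257)]]:
    print(n,atz(m,uv,z).round(1))
E
```

```text
freeend [523.7 229.2 100. ]
postbar [659.7 263.6 100. ]
collar [570.5 241.2 100. ]
stamp [614.2 251.6 100. ]
b1 [692.3 232.   15. ]
b2 [513.2 184.6  15. ]
b3 [496.5 259.4  15. ]
tray [694.4  99.3  25. ]
tray [702.7 -69.1  25. ]
tray [485.9 -83.5  25. ]
tray [476.1  85.   25. ]
```

View pics/c1.png

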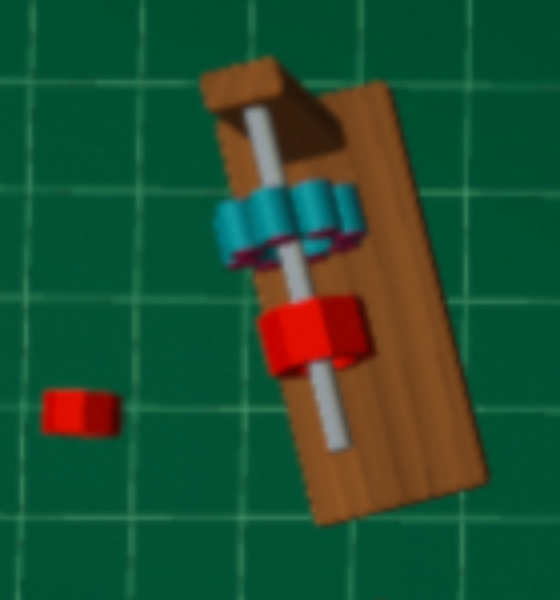

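View pics/c2.png

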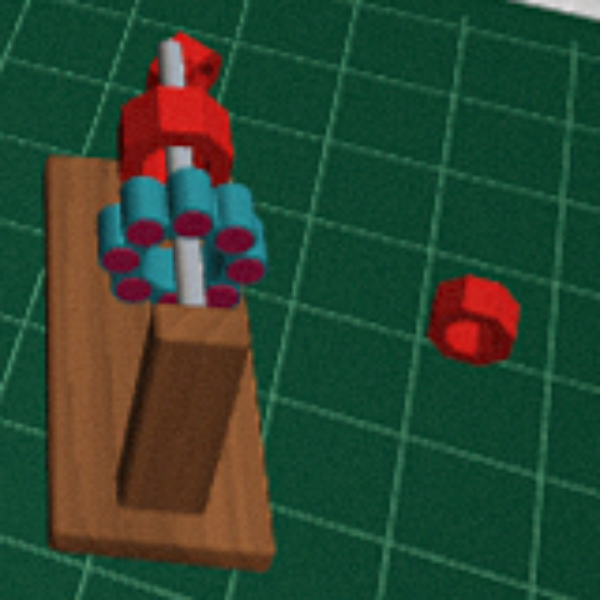

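The on-bar collar at top (198,199) / scene (447,280) is clearly the largest red one, and it shares the bar with the stamp. Next I'll fit the stand and tray poses.

```bash
cat > fit.py <<'E'
from h import *
from scipy.optimize import least_squares
T=eyes.camera_model("top");S=eyes.camera_model("scene")
t=lambda x,y:(x/4+120,y/4+115); s=lambda x,y:(x/3.75+400,y/3.75+245)
obs=[(T,t(385,82),(95,-40,15)),(T,t(488,483),(-95,-40,15)),(T,t(318,524),(-95,40,15)),(T,t(202,75),(83,16,115)),(T,t(272,57),(83,-16,115)),(T,t(212,111),(67,16,115)),(T,t(283,95),(67,-16,115)),(T,t(339,448),(-75,0,104)),
(S,s(48,157),(-95,-40,15)),(S,s(50,543),(95,-40,15)),(S,s(272,562),(95,40,15)),(S,s(150,342),(83,-16,115)),(S,s(248,346),(83,16,115)),(S,s(162,307),(67,-16,115)),(S,s(246,307),(67,16,115))]
def w(p,P):
    c,s_=np.cos(p[2]),np.sin(p[2]);return np.array([p[0]+c*P[0]-s_*P[1],p[1]+s_*P[0]+c*P[1],P[2]])
def f(p,cams=(T,S)): return np.concatenate([proj(m,w(p,P))[0]-uv for m,uv,P in obs if any(m is c for c in cams)])
for cams in [(T,S),(T,),(S,)]:
    r=least_squares(f,[590,240,.25],args=(cams,));print(r.x.round(4),np.abs(r.fun).max().round(2))
r=least_squares(f,[590,240,.25]); p=r.x
print("resid",r.fun.reshape(-1,2).round(1).tolist())
for x in (-25,25): print("part",x,w(p,(x,0,0)), "px",proj(T,w(p,(x,0,113 if x<0 else 121))))
print(proj(S,w(p,(-25,0,113))))
E
python3 fit.py
```

```text
[5.982531e+02 2.488270e+02 2.614000e-01] 4.2
[5.947707e+02 2.470806e+02 2.600000e-01] 1.2
[6.021096e+02 2.502651e+02 2.557000e-01] 3.0
resid [[-0.7, -3.0], [-0.5, -1.8], [-1.5, -0.8], [-2.3, -2.4], [-0.1, -2.9], [-2.3, -1.7], [-0.4, -2.7], [-0.5, -1.5], [-1.0, -2.3], [-0.3, -4.2], [0.8, -3.3], [0.7, -2.5], [1.0, -1.3], [-3.2, -3.3], [0.3, -1.1]]
part -25 [574.10263143 242.36518006   0.        ] px [[195.07378957 194.65388206]]
part 25 [622.40358065 255.28873624   0.        ] px [[185.87496483 163.26202901]]
[[447.98077367 274.26990351]]
```

Run:
```python
from h import *
m=eyes.camera_model("wrist");s=arm.read_state()
Rt=R.from_quat(s["ee_rot"]);c,d=ray(m,(m["K"][0][2],m["K"][1][2]))
print("cam in tool",Rt.inv().apply(c-s["position"]),"look",Rt.inv().apply(d),np.array(m["K"]).round(1).tolist(),m["k1"])
Rm=cv2.Rodrigues(np.array(m["rvec"],float))[0]
print("imgx in tool",Rt.inv().apply(Rm.T[:,0]))
```

```text
cam in tool [  78.15387936    0.73201087 -143.02229441] look [-3.05926273e-01 -4.47926520e-04  9.52055101e-01] [[376.3, 0.0, 312.3], [0.0, 376.3, 243.9], [0.0, 0.0, 1.0]] -0.056705148186593377
imgx in tool [-1.13377001e-04  9.99999899e-01  4.34052054e-04]
```

>>> jog_arm:
  rows:
    - [[-4.1,4.35,0],[0,0,0],8.5]
    - [[-4.1,4.35,0],[0,0,0],8.5]
    - [[-4.1,4.35,0],[0,0,0],8.5]
    - [[-4.1,4.35,0],[0,0,0],8.5]
    - [[-4.1,4.35,0],[0,0,0],8.5]
    - [[-4.1,4.35,0],[0,0,0],8.5]
    - [[-4.1,4.35,0],[0,0,0],8.5]
    - [[-4.1,4.35,0],[0,0,0],8.5]

```text
clock: 1.5
position: [403.5, -146.3, 231.8]
ee_rot: [-0.174, 0.985, -0.0, 0.001]
contact_force: [0.4, -0.8, 0.1]
gripper_width: 84.8
```

>>> jog_arm:
  rows:
    - [[-4.1,4.35,0],[0,0,0],8.5]
    - [[-4.1,4.35,0],[0,0,0],8.5]
    - [[-4.1,4.35,0],[0,0,0],8.5]
    - [[-4.1,4.35,0],[0,0,0],8.5]
    - [[-4.1,4.35,0],[0,0,0],8.5]
    - [[-4.1,4.35,0],[0,0,0],8.5]
    - [[-4.1,4.35,0],[0,0,5],8.5]
    - [[0,0,0],[0,0,0],8.5]
    - [[0,0,0],[0,0,0],8.5]

```text
clock: 2.62
position: [568.3, 236.0, 230.8]
ee_rot: [-0.131, 0.991, -0.0, -0.001]
contact_force: [0.6, -0.5, -0.3]
gripper_width: 85.0
```

Run:
```python
from h import *
s=arm.read_state();m=eyes.camera_model("wrist");im=eyes.get_image("wrist");cv2.imwrite("pics/w1.png",im[:,:,::-1])
np.save("w1.npy",dict(m=m,s=s),allow_pickle=True);print(s["position"],s["ee_rot"],s["joints"])
```

```text
[568.25599377 236.02165049 230.84947302] [-1.30690363e-01  9.91423053e-01 -2.56253564e-04 -5.41059363e-04] [ 6.56326815e-01  3.69178350e-01 -1.70074243e-02 -1.07034078e-04
 -1.18580379e+00 -1.96495227e+00]
```

View pics/w1.png

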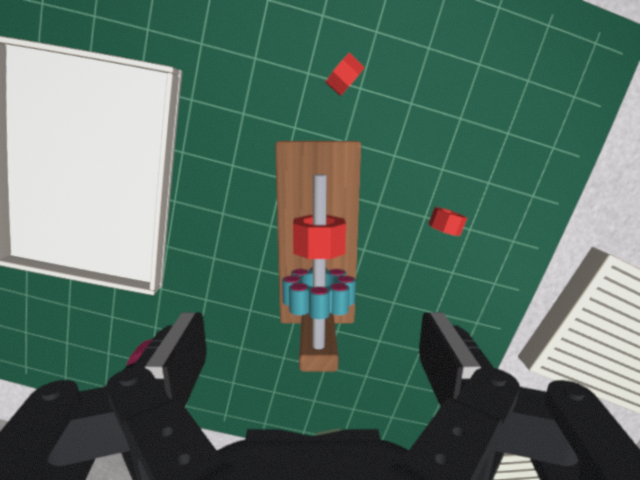

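The wrist view shows the bar running upright from its free end at (320,176) to the post at (319,348). The collar is at (320,238), the stamp at (320,294), and the smaller look-alikes are at (346,73) and (449,222).

```bash
python3 - <<'E'
from h import *
from scipy.optimize import least_squares
D=np.load("w1.npy",allow_pickle=True).item();m=D["m"];s=D["s"]
Rt=R.from_quat(s["ee_rot"])
obs=[((276.5,142.5),(-95,-40,15)),((361,142),(-95,40,15)),((354.5,322),(95,40,15)),((282,322),(95,-40,15)),((320,176),(-75,0,105)),((300.5,356),(67,-16,115)),((337.5,355.5),(67,16,115)),((301,371),(83,-16,115)),((338.5,370.5),(83,16,115))]
obs=[o for o in obs]
def w(p,P):
    c,s_=np.cos(p[2]),np.sin(p[2]);return np.array([p[0]+c*P[0]-s_*P[1],p[1]+s_*P[0]+c*P[1],P[2]])
f=lambda p:np.concatenate([proj(m,w(p,P))[0]-uv for uv,P in obs])
r=least_squares(f,[596,248,.26]);p=r.x;print(p,r.fun.reshape(-1,2).round(1).tolist())
T=eyes.camera_model("top")
c=np.cos(p[2]);
for n,uv,z in [("collar front top edge",(320,219),113),("collar rear top",(320,258),113),("stamp",(320,304),121)]:
    W=atz(m,uv,z);print(n,W.round(1),"standx",((W[:2]-p[:2])@[np.cos(p[2]),np.sin(p[2])]).round(1),"tool",Rt.inv().apply(W-s["position"]).round(1))
print("tool x yaw",np.degrees(np.arctan2(*Rt.apply([-1,0,0])[1::-1])),np.degrees(p[2]))
for uv in [(181,69),(157,294),(2,38)]: print("tray",atz(m,uv,25).round(1))
E
python3 - <<'E'
import cv2
a=cv2.imread("pics/w1.png")[130:380,260:380];cv2.imwrite("pics/w1c.png",cv2.resize(a,None,fx=2.4,fy=2.4,interpolation=cv2.INTER_CUBIC))
E
```

```text
[5.97386454e+02 2.50381198e+02 2.63729255e-01] [[-1.3, -1.5], [0.7, -1.1], [0.5, 1.3], [-1.2, 1.4], [0.3, -0.8], [-0.8, -0.6], [2.1, -0.2], [-1.0, 1.1], [0.6, 1.5]]
collar front top edge [554.  238.5 113. ] standx -45.0 tool [ 13.    6.1 117.9]
collar rear top [582.5 246.3 113. ] standx -15.4 tool [-16.6   6.3 117.8]
stamp [614.9 255.  121. ] standx 18.1 tool [-50.1   6.3 109.8]
tool x yaw 15.018965807583756 15.110573269801304
tray [477.   94.8  25. ]
tray [694.4 104.9  25. ]
tray [488.2 -66.5  25. ]
```

View pics/w1c.png

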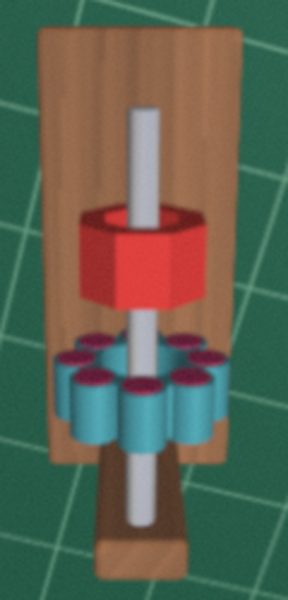

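The collar's centre is about 4.5 mm along tool -x and 6 mm along +y. I'll line up with it and go down.

>>> jog_arm:
  rows:
    - [[-0.45,0.62,0],[0,0,0],8.5]
    - [[0,0,4],[0,0,0],8.5]
    - [[0,0,4],[0,0,0],8.5]
    - [[0,0,4],[0,0,0],8.5]
    - [[0,0,2],[0,0,0],8.5]
    - [[0,0,1.6],[0,0,0],8.5]
    - [[0,0,0],[0,0,0],8.5]
    - [[0,0,0],[0,0,0],8.5]

```text
clock: 3.68
position: [572.1, 243.5, 76.5]
ee_rot: [-0.13, 0.991, 0.0, 0.001]
contact_force: [0.2, 0.2, 0.8]
gripper_width: 85.1
```

Run:
```python
from h import *
im=eyes.get_image("wrist");cv2.imwrite("pics/w2.png",im[:,:,::-1])
im=eyes.get_image("scene");cv2.imwrite("pics/s2.png",cv2.resize(im[200:400,360:600,::-1],None,fx=3,fy=3))
```

```text
(no output)
```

View pics/w2.png

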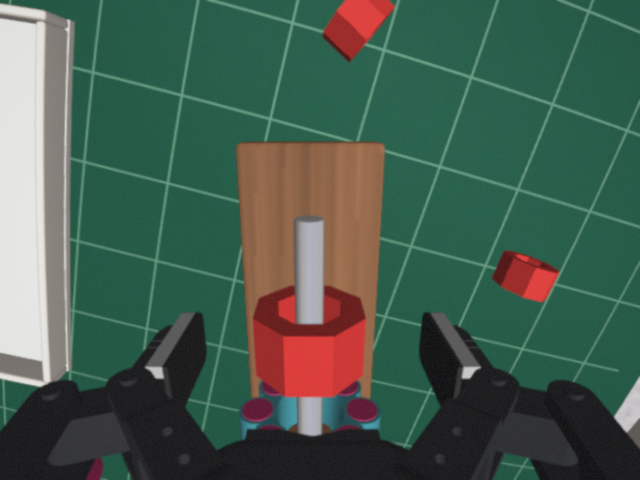

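View pics/s2.png

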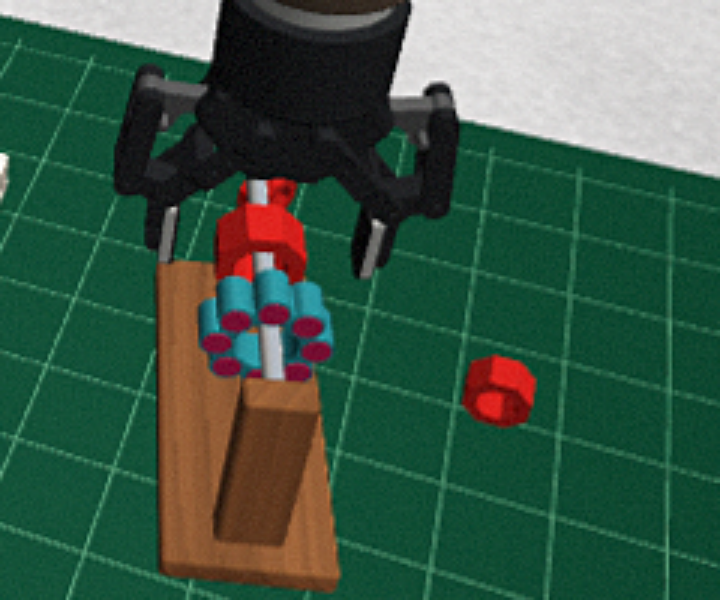

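The collar (254–365, 290–395) sits midway between the fingers. Now I'll close on it.

>>> jog_arm:
  rows:
    - [[0,0,0],[0,0,0],2.5]
    - [[0,0,0],[0,0,0],2.5]
    - [[0,0,0],[0,0,0],2.5]
    - [[0,0,0],[0,0,0],2.5]
    - [[0,0,0],[0,0,0],2.5]
    - [[0,0,0],[0,0,0],2.5]

```text
clock: 4.53
position: [571.6, 243.4, 75.8]
ee_rot: [-0.131, 0.991, 0.0, 0.0]
contact_force: [-0.9, -0.1, 4.4]
gripper_width: 38.8
```

Run:
```python
from h import *
print(arm.read_state()["contact_force"])
im=eyes.get_image("wrist");cv2.imwrite("pics/w3.png",im[:,:,::-1])
im=eyes.get_image("scene");cv2.imwrite("pics/s3.png",cv2.resize(im[200:400,360:600,::-1],None,fx=3,fy=3))
```

```text
[-0.87768475 -0.06500084  4.40743595]
```

View pics/w3.png

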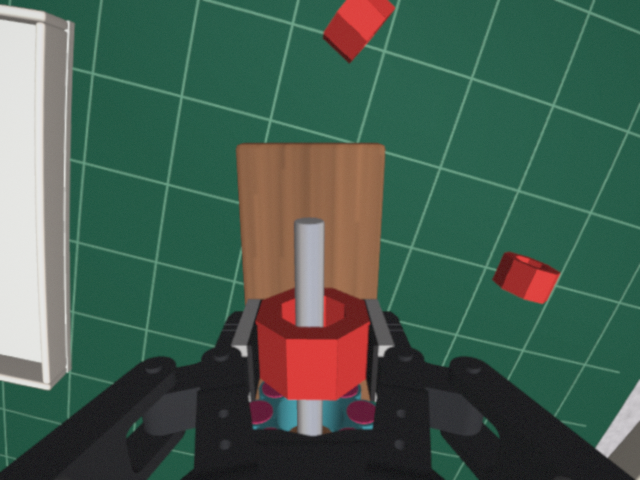

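View pics/s3.png

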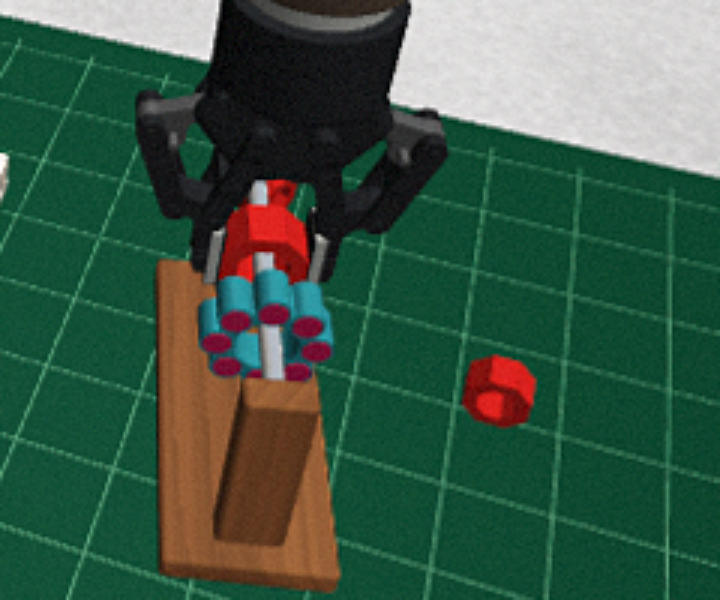

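>>> jog_arm:
  rows:
    - [[0,0,-0.3],[0,0,0],2.5]
    - [[0,0,-0.4],[0,0,0],2.5]
    - [[0,0,0],[0,0,0],2.5]
    - [[0,0,0],[0,0,0],2.5]

```text
clock: 5.12
position: [571.2, 243.1, 82.1]
ee_rot: [-0.13, 0.991, -0.0, -0.0]
contact_force: [-0.9, -0.6, -0.5]
gripper_width: 38.9
```

>>> jog_arm:
  rows:
    - [[1,0,0],[0,0,0],2.5]
    - [[1,0,0],[0,0,0],2.5]
    - [[1,0,0],[0,0,0],2.5]

```text
clock: 5.5
position: [541.4, 235.2, 82.3]
ee_rot: [-0.13, 0.991, -0.0, -0.0]
contact_force: [-0.3, 0.1, -0.3]
gripper_width: 39.0
```

Run:
```python
from h import *
im=eyes.get_image("wrist");cv2.imwrite("pics/w4.png",im[:,:,::-1])
```

```text
(no output)
```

View pics/w4.png

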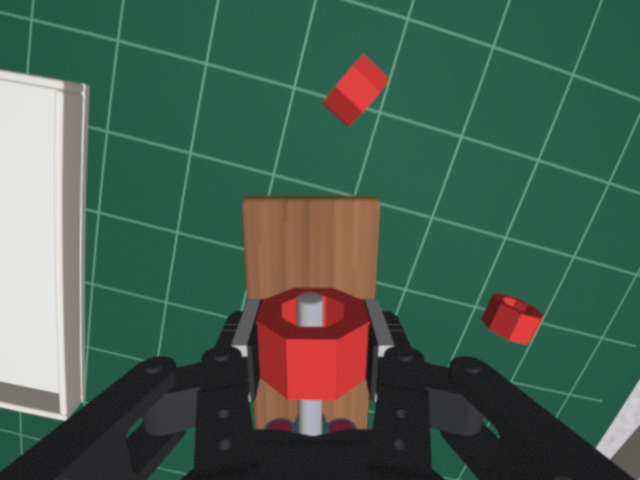

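The collar is sliding freely, with the bar end at (310,297) inside its hole. I'll keep going until it's past the end.

>>> jog_arm:
  rows:
    - [[1,0,0],[0,0,0],2.5]
    - [[1,0,0],[0,0,0],2.5]
    - [[1,0,0],[0,0,0],2.5]
    - [[1,0,0],[0,0,0],2.5]
    - [[1,0,0],[0,0,0],2.5]
    - [[1,0,0],[0,0,0],2.5]
    - [[1,0,0],[0,0,0],2.5]
    - [[0,0,0],[0,0,0],2.5]

```text
clock: 6.55
position: [474.0, 217.1, 82.4]
ee_rot: [-0.131, 0.991, -0.0, -0.0]
contact_force: [0.2, -0.3, -0.2]
gripper_width: 39.0
```

Run:
```python
from h import *
im=eyes.get_image("wrist");cv2.imwrite("pics/w5.png",im[:,:,::-1])
im=eyes.get_image("top");cv2.imwrite("pics/t5.png",cv2.resize(im[100:300,120:400,::-1],None,fx=2.8,fy=2.8))
```

```text
(no output)
```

View pics/w5.png

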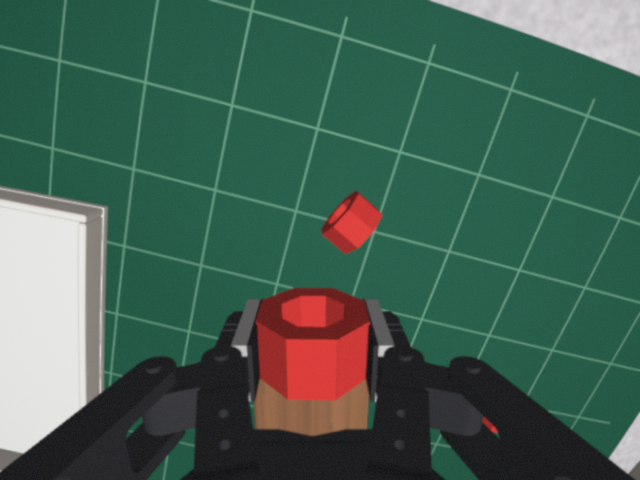

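View pics/t5.png

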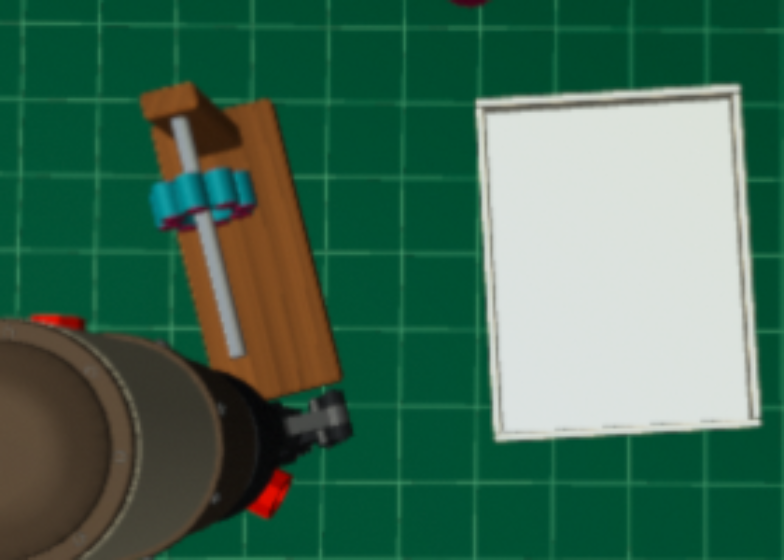

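>>> jog_arm:
  rows:
    - [[1,0,-2],[0,0,0],2.5]
    - [[0,-5,-2],[0,0,0],2.5]
    - [[-0.5,-5.4,0],[0,0,0],2.5]
    - [[-0.5,-5.4,0],[0,0,0],2.5]
    - [[-0.6,-5.4,0],[0,0,0],2.5]
    - [[0,0,4],[0,0,0],2.5]
    - [[0,0,4],[0,0,0],2.5]
    - [[0,0,1.5],[0,0,0],2.5]
    - [[0,0,0],[0,0,0],2.5]
    - [[0,0,0],[0,0,0],2.5]

```text
clock: 7.9
position: [536.7, 14.7, 28.7]
ee_rot: [-0.131, 0.991, 0.0, 0.001]
contact_force: [0.2, -0.5, -0.2]
gripper_width: 39.1
```

Run:
```python
from h import *
im=eyes.get_image("wrist");cv2.imwrite("pics/w6.png",im[:,:,::-1])
im=eyes.get_image("scene");cv2.imwrite("pics/s6.png",cv2.resize(im[180:380,200:480,::-1],None,fx=2.8,fy=2.8))
```

```text
(no output)
```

View pics/w6.png

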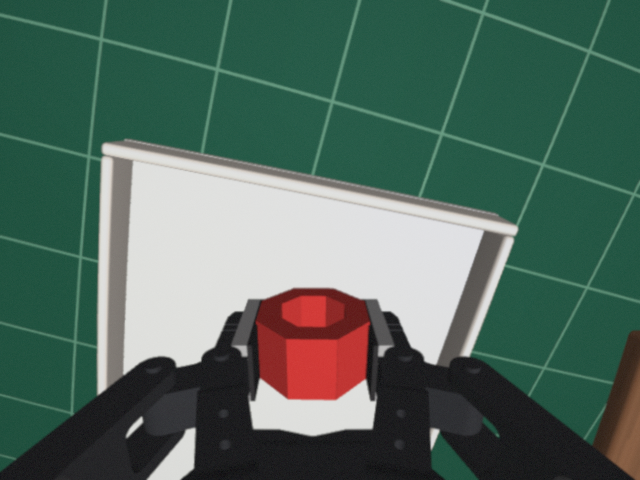

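View pics/s6.png

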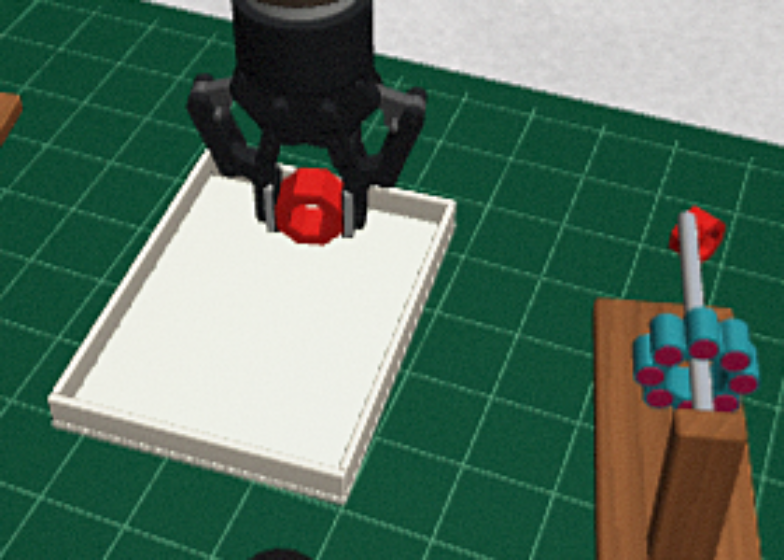

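The collar is held over the near half of the tray, well inside the walls. Lowering in small steps and watching the force.

>>> jog_arm:
  rows:
    - [[0,0,1.2],[0,0,0],2.5]
    - [[0,0,0.4],[0,0,0],2.5]
    - [[0,0,0],[0,0,0],2.5]

```text
clock: 8.38
position: [534.9, 14.0, 10.8]
ee_rot: [-0.13, 0.991, -0.0, -0.001]
contact_force: [0.8, -0.1, -0.8]
gripper_width: 39.0
```

>>> jog_arm:
  rows:
    - [[0,0,0.15],[0,0,0],2.5]
    - [[0,0,0.15],[0,0,0],2.5]

```text
clock: 8.62
position: [535.5, 14.2, 8.3]
ee_rot: [-0.13, 0.991, 0.0, 0.0]
contact_force: [0.3, 0.5, -0.8]
gripper_width: 38.9
```

>>> jog_arm:
  rows:
    - [[0,0,0.1],[0,0,0],2.5]
    - [[0,0,0],[0,0,0],2.5]

```text
clock: 8.88
position: [535.4, 14.1, 7.9]
ee_rot: [-0.13, 0.991, -0.0, 0.0]
contact_force: [-1.3, -0.4, 4.7]
gripper_width: 38.6
```

Run:
```python
from h import *
print(arm.read_state()["position"])
im=eyes.get_image("scene");cv2.imwrite("pics/s7.png",cv2.resize(im[220:300,260:380,::-1],None,fx=6,fy=6))
```

```text
[535.40885415  14.12860562   7.86997338]
```

View pics/s7.png

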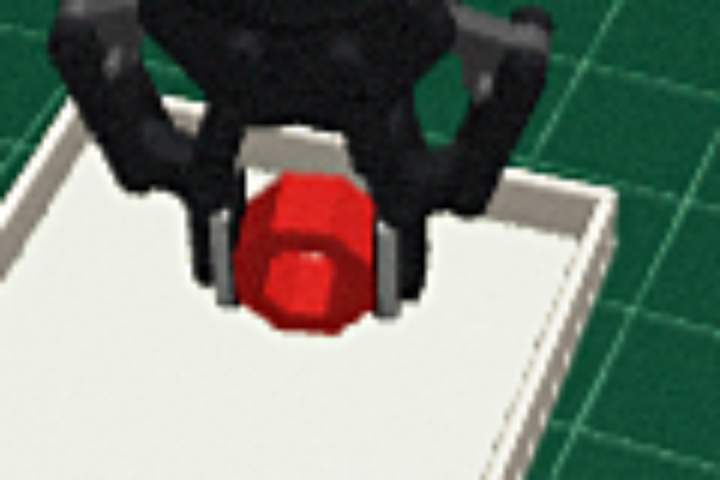

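The force is now +4.7 N, so the collar is touching the floor. Open and lift.

>>> jog_arm:
  rows:
    - [[0,0,0],[0,0,0],7]
    - [[0,0,0],[0,0,0],7]
    - [[0,0,0],[0,0,0],7]
    - [[0,0,0],[0,0,0],7]
    - [[0,0,-2],[0,0,0],7]
    - [[0,0,-4],[0,0,0],7]
    - [[0,0,-5],[0,0,0],8.5]
    - [[0,0,-5],[0,0,0],8.5]

```text
clock: 9.93
position: [535.0, 14.0, 168.7]
ee_rot: [-0.13, 0.991, -0.0, -0.0]
contact_force: [1.2, 1.1, -0.7]
gripper_width: 85.1
```

Run:
```python
from h import *
im=eyes.get_image("wrist");cv2.imwrite("pics/w8.png",im[:,:,::-1])
im=eyes.get_image("scene");cv2.imwrite("pics/s8.png",cv2.resize(im[180:380,200:480,::-1],None,fx=2.8,fy=2.8))
```

```text
(no output)
```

View pics/w8.png

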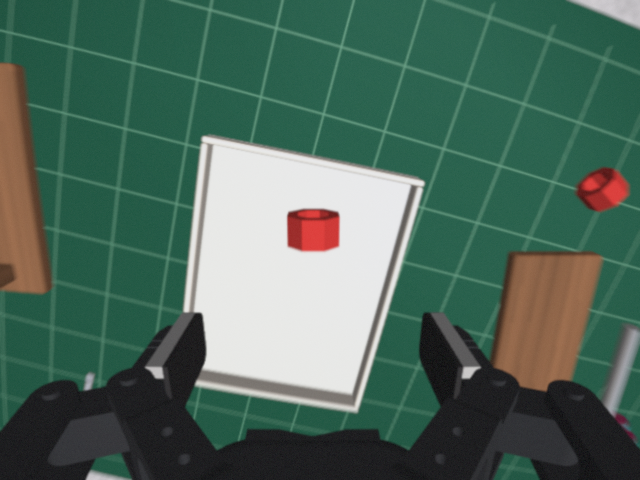

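View pics/s8.png

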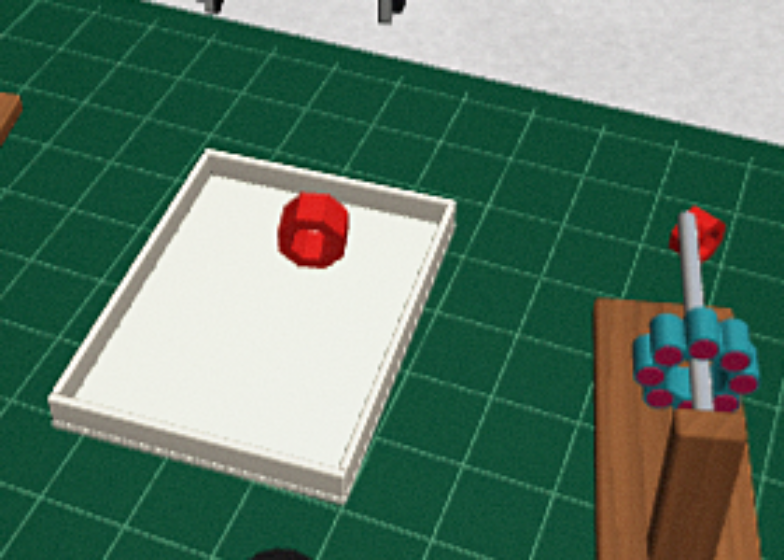

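The collar is standing in the tray. Moving back to look at the stamp.

>>> jog_arm:
  rows:
    - [[-2.7,5.3,-1],[0,0,0],8.5]
    - [[-2.7,5.3,-1],[0,0,0],8.5]
    - [[-2.7,5.3,-1],[0,0,0],8.5]
    - [[-2.7,5.3,0],[0,0,0],8.5]
    - [[0,0,0],[0,0,0],8.5]
    - [[0,0,0],[0,0,0],8.5]

```text
clock: 10.78
position: [584.2, 246.7, 196.1]
ee_rot: [-0.131, 0.991, -0.0, -0.001]
contact_force: [-0.2, 0.4, -0.4]
gripper_width: 85.1
```

Run:
```python
from h import *
s=arm.read_state();m=eyes.camera_model("wrist");im=eyes.get_image("wrist");cv2.imwrite("pics/w9.png",im[:,:,::-1])
np.save("w9.npy",dict(m=m,s=s),allow_pickle=True)
cv2.imwrite("pics/w9c.png",cv2.resize(im[180:420,240:390,::-1],None,fx=2.5,fy=2.5))
```

```text
(no output)
```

View pics/w9c.png

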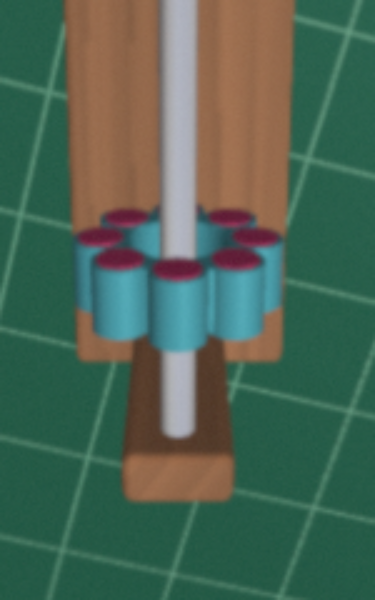

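The stamp's top petal runs from front-top (311.6,291) to rear-top (311.6,319) in the wrist picture.

Run:
```python
from h import *
D=np.load("w9.npy",allow_pickle=True).item();m=D["m"];s=D["s"];Rt=R.from_quat(s["ee_rot"])
for n,uv,z in [("front",(311.6,291.2),121),("rear",(311.6,319.2),121),("bar at post",(311.2,355),100),("post near edge",(311,362),115),("post far",(311,380),115),("side petals",(271.5,278),95),("side",(353,278),95)]:
    W=atz(m,uv,z);print(n,W.round(1),Rt.inv().apply(W-s["position"]).round(1))
```

```text
front [606.7 252.8 121. ] [-23.4   0.2  75. ]
rear [626. 258. 121.] [-43.4   0.2  75. ]
bar at post [666.2 268.4 100. ] [-85.   -0.2  95.9]
post near edge [661.9 267.2 115. ] [-80.5  -0.3  80.9]
post far [676.6 271.1 115. ] [-95.7  -0.3  80.9]
side petals [615.8 226.   95. ] [-25.4 -28.1 101.1]
side [601.  281.3  95. ] [-25.4  29.2 101. ]
```

>>> jog_arm:
  rows:
    - [[-3.35,0,0],[0,0,0],8.5]
    - [[0,0,4],[0,0,0],8.5]
    - [[0,0,4],[0,0,0],8.5]
    - [[0,0,3],[0,0,0],8.5]
    - [[0,0,1.8],[0,0,0],8.5]
    - [[0,0,0],[0,0,0],8.5]
    - [[0,0,0],[0,0,0],8.5]

```text
clock: 11.7
position: [618.2, 255.7, 70.9]
ee_rot: [-0.13, 0.991, 0.0, 0.001]
contact_force: [-0.1, 0.4, 0.4]
gripper_width: 84.7
```

Run:
```python
from h import *
im=eyes.get_image("wrist");cv2.imwrite("pics/w10.png",im[:,:,::-1])
im=eyes.get_image("scene");cv2.imwrite("pics/s10.png",cv2.resize(im[200:400,360:600,::-1],None,fx=3,fy=3))
```

```text
(no output)
```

View pics/w10.png

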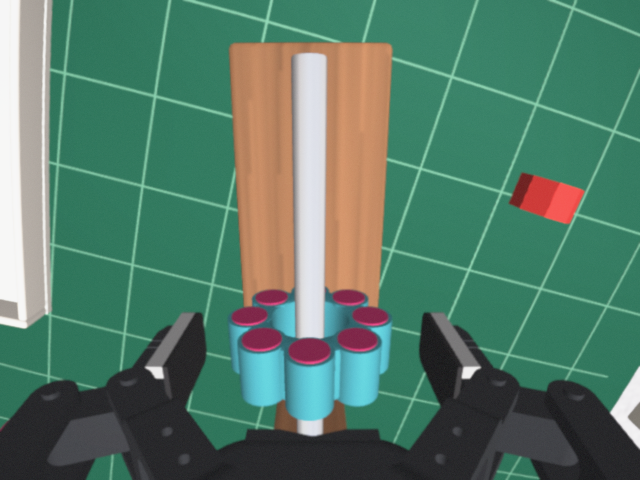

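View pics/s10.png

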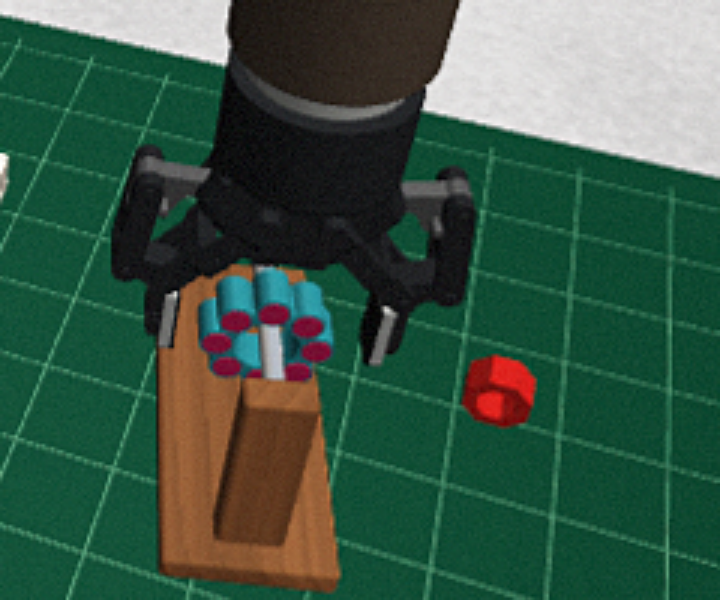

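The fingers straddle the stamp (231–390) with it centred at column 310. Going a little lower and closing.

>>> jog_arm:
  rows:
    - [[0,0,0.3],[0,0,0],8.5]
    - [[0,0,0],[0,0,0],5]
    - [[0,0,0],[0,0,0],5]
    - [[0,0,0],[0,0,0],5]
    - [[0,0,0],[0,0,0],5]
    - [[0,0,0],[0,0,0],5]

```text
clock: 12.55
position: [617.5, 255.7, 66.9]
ee_rot: [-0.13, 0.991, 0.0, 0.0]
contact_force: [-0.7, -0.1, 3.7]
gripper_width: 58.2
```

>>> jog_arm:
  rows:
    - [[0,0,-0.4],[0,0,0],5]
    - [[0,0,-0.4],[0,0,0],5]
    - [[0,0,0],[0,0,0],5]
    - [[0,0,0],[0,0,0],5]

```text
clock: 13.05
position: [617.0, 255.4, 74.0]
ee_rot: [-0.13, 0.991, -0.0, -0.0]
contact_force: [-0.5, -0.3, -0.6]
gripper_width: 58.1
```

Run:
```python
from h import *
im=eyes.get_image("wrist");cv2.imwrite("pics/w11.png",im[:,:,::-1])
im=eyes.get_image("scene");cv2.imwrite("pics/s11.png",cv2.resize(im[200:400,360:600,::-1],None,fx=3,fy=3))
```

```text
(no output)
```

View pics/w11.png

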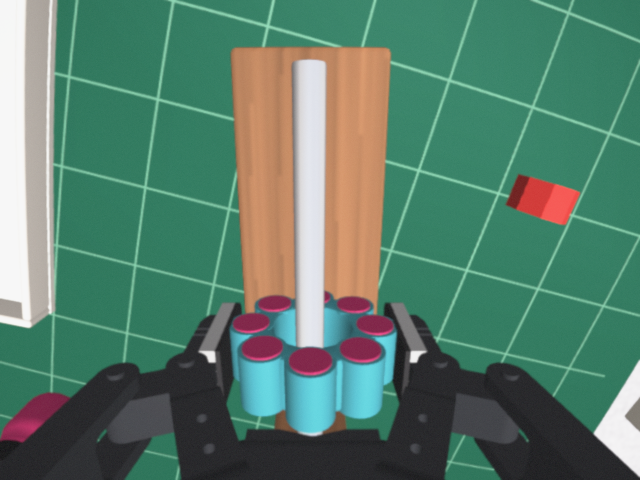

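View pics/s11.png

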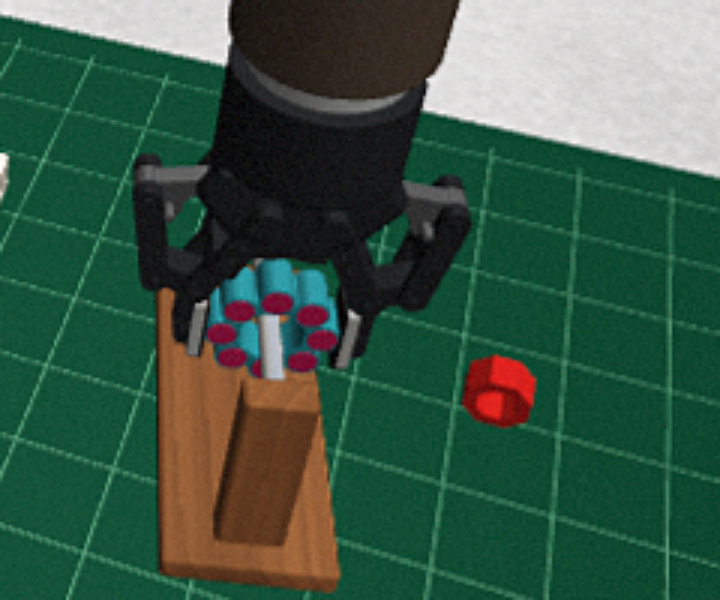

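The stamp is held and lifted clear of the bar. Now sliding it along.

>>> jog_arm:
  rows:
    - [[1,0,0],[0,0,0],5]
    - [[1,0,0],[0,0,0],5]
    - [[1,0,0],[0,0,0],5]
    - [[1,0,0],[0,0,0],5]
    - [[1,0,0],[0,0,0],5]
    - [[1,0,0],[0,0,0],5]
    - [[1,0,0],[0,0,0],5]

```text
clock: 14.02
position: [549.0, 237.2, 74.4]
ee_rot: [-0.13, 0.991, 0.0, 0.0]
contact_force: [1.0, -0.3, -0.0]
gripper_width: 58.3
```

Run:
```python
from h import *
im=eyes.get_image("wrist");cv2.imwrite("pics/w12.png",im[:,:,::-1])
```

```text
(no output)
```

View pics/w12.png

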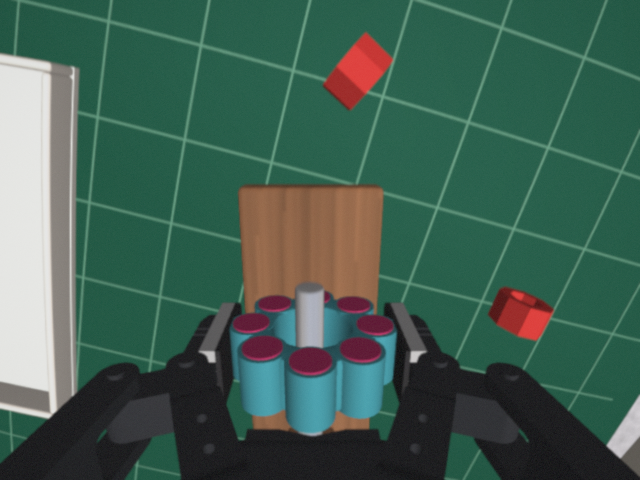

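The bar is still central in the stamp's hole, with its end at (310,287). Continuing.

>>> jog_arm:
  rows:
    - [[1,0,0],[0,0,0],5]
    - [[1,0,0],[0,0,0],5]
    - [[1,0,0],[0,0,0],5]
    - [[1,0,0],[0,0,0],5]
    - [[1,0,0],[0,0,0],5]
    - [[1,0,0],[0,0,0],5]
    - [[1,0,0],[0,0,0],5]
    - [[0,0,0],[0,0,0],5]

```text
clock: 15.08
position: [481.3, 219.0, 74.4]
ee_rot: [-0.131, 0.991, -0.0, -0.0]
contact_force: [-0.7, -0.3, -0.3]
gripper_width: 58.3
```

Run:
```python
from h import *
im=eyes.get_image("wrist");cv2.imwrite("pics/w13.png",im[:,:,::-1])
```

```text
(no output)
```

View pics/w13.png

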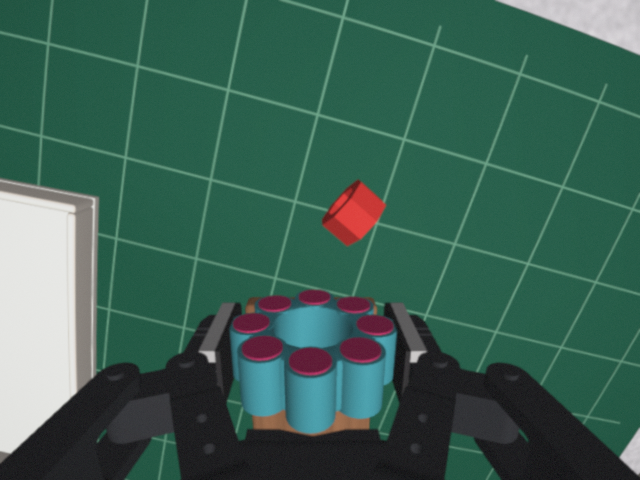

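The stamp is off the bar. Carrying it to the far half of the tray.

>>> jog_arm:
  rows:
    - [[1,0,-1],[0,0,0],5]
    - [[0,-5,-2],[0,0,0],5]
    - [[0,-5,-3],[0,0,0],5]
    - [[-3.7,-4.6,0],[0,0,0],5]
    - [[-3.7,-4.6,0],[0,0,0],5]
    - [[-3.7,-4.5,0],[0,0,0],5]
    - [[0,0,4],[0,0,0],5]
    - [[0,0,3],[0,0,0],5]
    - [[0,0,0],[0,0,0],5]
    - [[0,0,0],[0,0,0],5]

```text
clock: 16.38
position: [641.8, 16.8, 66.1]
ee_rot: [-0.131, 0.991, -0.0, 0.001]
contact_force: [0.2, -0.1, -0.1]
gripper_width: 58.1
```

Run:
```python
from h import *
im=eyes.get_image("wrist");cv2.imwrite("pics/w14.png",im[:,:,::-1])
im=eyes.get_image("scene");cv2.imwrite("pics/s14.png",cv2.resize(im[180:380,200:480,::-1],None,fx=2.8,fy=2.8))
```

```text
(no output)
```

View pics/w14.png

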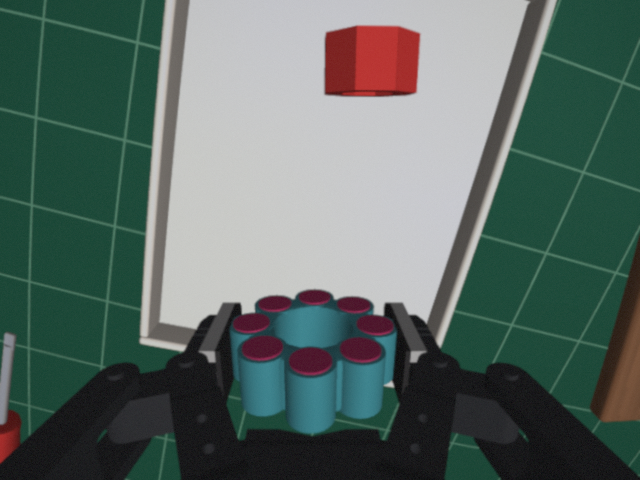

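View pics/s14.png

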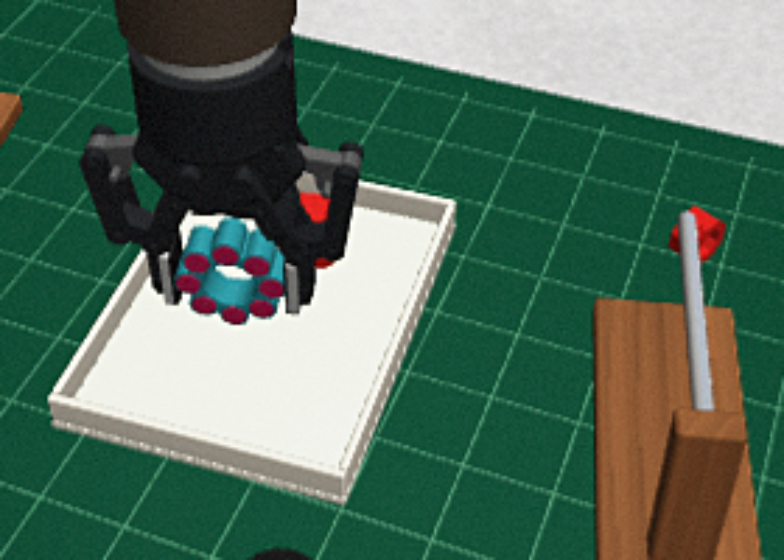

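The stamp is over the far half of the tray, clear of the collar and the walls. Lowering.

>>> jog_arm:
  rows:
    - [[0,0,3.5],[0,0,0],5]
    - [[0,0,1],[0,0,0],5]
    - [[0,0,0.5],[0,0,0],5]
    - [[0,0,0],[0,0,0],5]

```text
clock: 16.98
position: [641.4, 16.6, 15.1]
ee_rot: [-0.131, 0.991, -0.0, 0.001]
contact_force: [-0.6, 0.1, -0.0]
gripper_width: 58.0
```

>>> jog_arm:
  rows:
    - [[0,0,0.15],[0,0,0],5]
    - [[0,0,0.15],[0,0,0],5]

```text
clock: 17.23
position: [641.2, 16.5, 11.9]
ee_rot: [-0.13, 0.991, 0.0, 0.001]
contact_force: [-0.6, -0.4, -1.0]
gripper_width: 58.0
```

>>> jog_arm:
  rows:
    - [[0,0,0.1],[0,0,0],5]
    - [[0,0,0],[0,0,0],5]

```text
clock: 17.48
position: [641.1, 16.5, 10.8]
ee_rot: [-0.13, 0.991, -0.0, 0.0]
contact_force: [-0.5, 0.1, 1.9]
gripper_width: 58.0
```

Run:
```python
from h import *
im=eyes.get_image("scene");cv2.imwrite("pics/s15.png",cv2.resize(im[230:330,220:340,::-1],None,fx=6,fy=6))
```

```text
(no output)
```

View pics/s15.png

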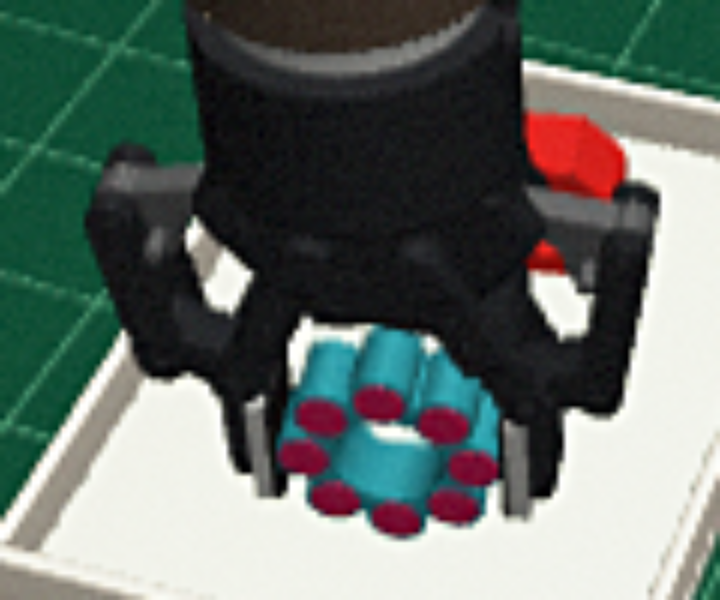

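The force rose to +1.9 N, so the stamp is on the floor. Opening in stages.

>>> jog_arm:
  rows:
    - [[0,0,0],[0,0,0],6.2]
    - [[0,0,0],[0,0,0],6.4]
    - [[0,0,0],[0,0,0],6.8]
    - [[0,0,0],[0,0,0],7.2]
    - [[0,0,0],[0,0,0],7.6]
    - [[0,0,0],[0,0,0],8.2]
    - [[0,0,0],[0,0,0],8.2]
    - [[0,0,0],[0,0,0],8.2]

```text
clock: 18.52
position: [640.8, 16.5, 10.3]
ee_rot: [-0.13, 0.991, 0.0, 0.0]
contact_force: [0.3, 0.7, -0.2]
gripper_width: 82.1
```

Run:
```python
from h import *
im=eyes.get_image("scene");cv2.imwrite("pics/s16.png",cv2.resize(im[230:330,220:340,::-1],None,fx=6,fy=6))
im=eyes.get_image("wrist");cv2.imwrite("pics/w16.png",im[:,:,::-1])
```

```text
(no output)
```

View pics/s16.png

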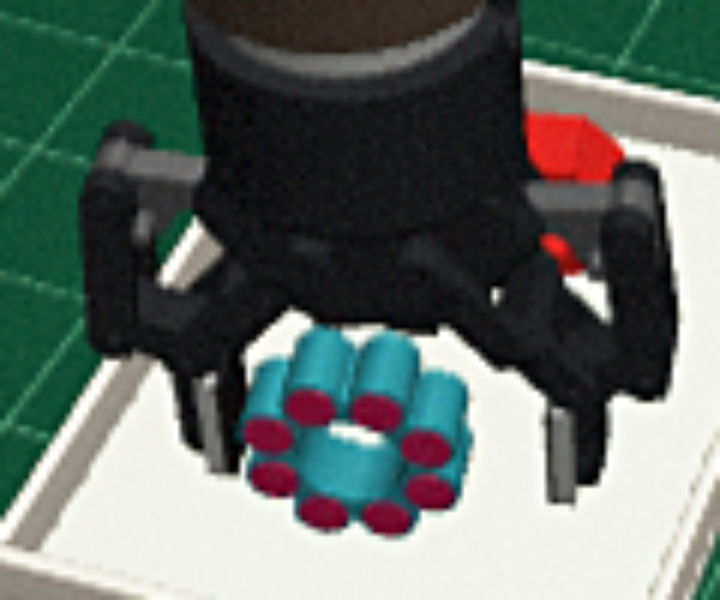

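View pics/w16.png

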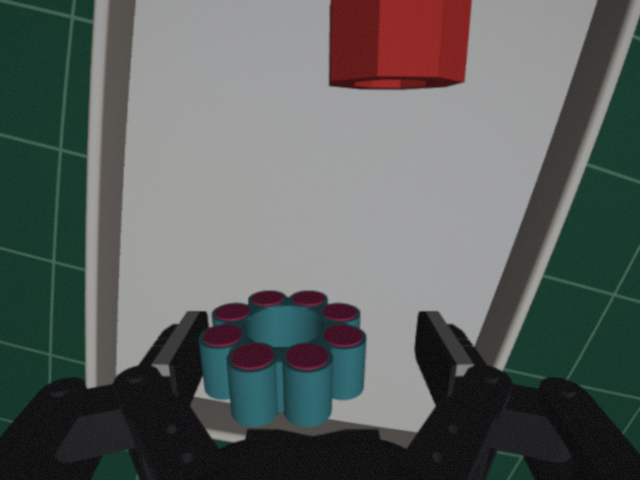

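The stamp settled onto two petals, a little toward the left finger. I'll centre the jaws by moving 7 mm along tool -y, then lift.

>>> jog_arm:
  rows:
    - [[0,-0.4,0],[0,0,0],8.4]
    - [[0,-0.3,0],[0,0,0],8.4]
    - [[0,0,-2],[0,0,0],8.4]
    - [[0,0,-4],[0,0,0],8.4]
    - [[0,0,-5],[0,0,0],8.4]
    - [[0,0,-5],[0,0,0],8.4]
    - [[0,0,-5],[0,0,0],8.4]
    - [[0,0,0],[0,0,0],8.4]

```text
clock: 19.62
position: [645.1, 9.7, 226.1]
ee_rot: [-0.131, 0.991, 0.0, 0.006]
contact_force: [0.4, -0.9, -0.4]
gripper_width: 84.1
```

Run:
```python
from h import *
im=eyes.get_image("scene");cv2.imwrite("pics/s17.png",cv2.resize(im[180:380,200:480,::-1],None,fx=2.8,fy=2.8))
im=eyes.get_image("wrist");cv2.imwrite("pics/w17.png",im[:,:,::-1])
```

```text
(no output)
```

View pics/s17.png

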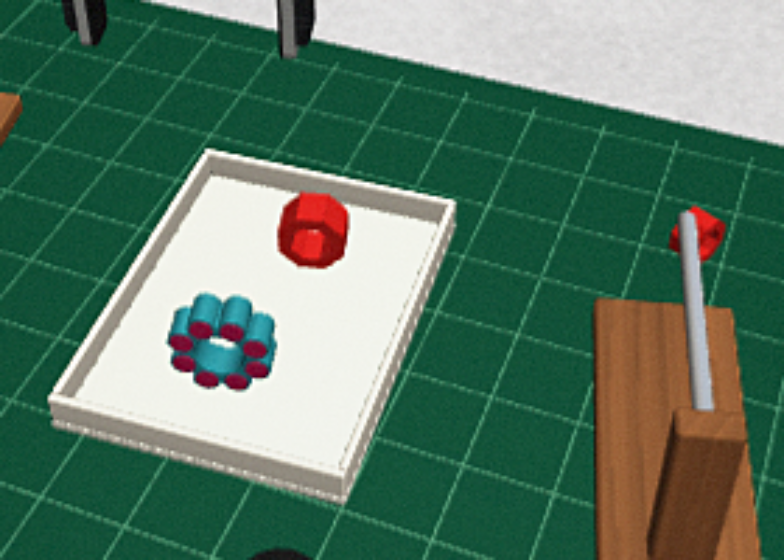

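View pics/w17.png

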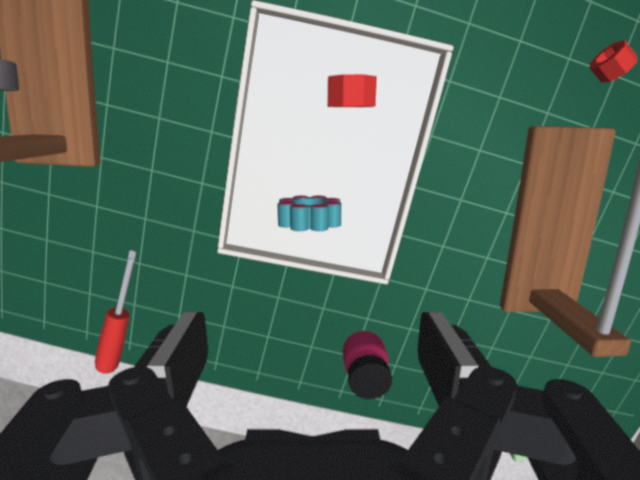

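Both parts are standing still in the tray: the collar at wrist (352,91) and the stamp at (310,214). The bar is empty and the gripper is clear of everything, so I'll hand in.

Run:
```python
from bench import arm
print(arm.job_done())
```

```text
the job is handed in; nothing more can be done
None
```

I slid the red collar off the teal stamp's bar and set it down in the near half of the tray. The flower stamp came off the same bar next and is in the far half. Each part was lowered until the wrist force showed it touching the floor, and only then released. When the jaws opened, the stamp rolled slightly and settled on two petals.

- **Final pictures:** the last wrist and scene pictures show both parts standing apart in the tray, the bar empty and the gripper clear above. The smaller look-alike collars and the second stand were left alone.
- **Time and force:** I handed in at about 20 s, and the largest contact force in any reading was about 5 N.
- **Disagreement:** the top, scene and wrist cameras put the stand up to about 7 mm apart, and the tray corners up to about 10 mm. I took the grasp positions from the wrist camera close up and kept wide margins in the tray.

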